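Dosing cups set out by size on the laundry ledge

ROBOT

A 6-joint arm with a two-finger parallel gripper is mounted at the origin on the work surface. World frame = base frame: x ahead of the robot, y to its left, z up, the work surface at z = 0. Lengths are in m, angles in rad, forces in N, time in s.
With the tool pointing down it reaches from about 0.4 to 0.825 m from the base axis. Payload 7 kg.
Tool frame: the origin (TCP) lies at the very end of the fingers, on their centre line; the grasp point (between the pads) lies 19 mm behind it (manip.tcp_to_grasp is the distance from the TCP to the grasp point, in m); z points along the fingers, y is the line along which they close (so a half turn about z gives the same grasp; the last joint's range is limited). The gripper opens to 85 mm and grips with 20 to 120 N. Pads are 22 mm wide; open, the fingers measure 114 mm over their backs; the gripper's body (76 mm by 85 mm) begins 54 mm behind the grasp point. The pads swing forward as they close: fully open they stand 13 mm farther back than shut.
Start: joints at [1.594, 0.359, 0.012, 0, -1.224, -0.288], TCP at [0.177, 0.651, 0.207] pointing down, gripper open.
Joint ranges: [-3.07, 3.07], [-1.43, 2.12], [-1.02, 1.25], [-3.03, 1.67], [-3.05, -0], [-3.03, 3.03]. Speed limits (rad/s): [2.39, 2.39, 3.01, 3.14, 3.14, 3.14].

INTERFACE

Orientations are given as a rotation vector (axis times angle).
In Python, from workcell import manip gives the robot as it stands.
- The arm moves only by the shell command python3 -m crank 'ROWS'. ROWS is a JSON object of lists of equal length, an entry for each row: "rotation": the turn, a rotation vector about the tool's x, y, z in rad, a list of three; "dp": the shift along the tool's x, y, z in mm, a list of three; "claw": the closure, from 0 (fully open) to 1 (shut). A call has 1 to 5 rows; each row is the pose to reach, as a shift and turn from the pose commanded when the call began, along the tool's axes at that moment; what a row does not reach only later rows make up. A row lasts 1/10 s, in which the tool goes at most 50 mm and 8.59 degrees, less where a joint would pass 70% of its speed; a pose out of reach is approached as far as the arm can. A call with a gripper value outside its range is refused whole. The fingers move at their own pace and stop on an object; the grip force is fixed at half the most. Time passes only in rows, so rows that repeat a pose let the fingers close. It gives the time, the measured TCP pose, the force, the opening and the grip force at its end, in the units of the state.
- manip.get_state(): the state, without advancing time (a new reading comes with each control period).
- manip.get_image(name): name is "scene" or "top"; returns (picture, depth): 384x512x3 uint8, blue, green, red; 384x512 float32, m along the optical axis (not along the pixel's ray), 0 where there is no reading.
- manip.calibration(name): a dict with "camera_matrix" (3x3 intrinsics, pixels), "world_from_camera" (4x4, takes a point from camera to world coordinates). Camera axes: x right, y up, looking along -z (the intrinsics and any distortion apply to the point x, -y, -z); pixel columns grow to the right and rows downward; lengths in m; the calibration is good to about 2 mm. A picture is of the moment at which its call begins. calibration takes no time and is no camera call.
- manip.sign_off(): hands the job in; it is judged then, once.
Trained networks look in the newest picture that a camera, given by its name, has taken for a name from the list of things; names that differ only in an ending like _2 or _b are one class to them, and where a whole thing is asked for, a point or a joint stands for the part that bears it (a point fixed in the world has none). Each returns a list of dicts, best first, with "p" (0 to 1); they miss things now and then, are a little off and sometimes report something else, mostly with a low value. They report only what shows in the picture. A call takes as long as a camera call. They do not tell look-alikes from the thing itself.
- manip.trace(camera, target): "mask" (384x512 bool, what is visible of it) and "extent" ([left, top, width, height] in pixels, round what is visible of it).
The state is a dict: "t": time; "joint_pos": joint angles; "qvel": joint speeds; "joint_torque": joint torques, N m; "position": TCP position; "tcp_rot": TCP orientation; "ft_force": force on the tool from outside, world axes, zero at the start; "wrist_torque": the same for the moment, N m; "width": finger opening in m; "grip_force": force on a finger pad.
Only numpy, scipy, OpenCV 4.12 (cv2) and the standard library are available. Lean on these libraries where they do the work, as an engineer would, in place of code of your own. Each camera call takes 0.05 s, during which the arm holds its last target. There are 200 camera calls.

TASK

Set the four dosing cups out on the ledge in order of size, each standing upright in the middle of its own rubber pad: the largest on the pad next to the detergent bottle, then down in size to the smallest next to the tub of pegs. Do not knock any cup over, and leave the bottle and the peg tub where they stand.

Things in the scene. Friction and masses are not known exactly. Their poses are not given: they have to be found in the camera images.
- cup_s: The smallest of four loose white plastic dosing cups, round, empty, standing upright, open at the top: 34 mm across the outside of the rim, 31 mm at the foot, 40 mm high, wall 3 mm, rigid, under 80 g. Origin: centre of its underside; z along its axis, up.
- cup_m: The second smallest of four loose white plastic dosing cups, round, empty, standing upright, open at the top: 44 mm across the outside of the rim, 40 mm at the foot, 48 mm high, wall 3 mm, rigid, under 80 g. Origin: centre of its underside; z along its axis, up.
- cup_l: The second largest of four loose white plastic dosing cups, round, empty, standing upright, open at the top: 54 mm across the outside of the rim, 49 mm at the foot, 56 mm high, wall 3 mm, rigid, under 80 g. Origin: centre of its underside; z along its axis, up.
- cup_xl: The largest of four loose white plastic dosing cups, round, empty, standing upright, open at the top: 64 mm across the outside of the rim, 58 mm at the foot, 64 mm high, wall 3 mm, rigid, under 80 g. Origin: centre of its underside; z along its axis, up.
- pad_1: Round black rubber pad, 74 mm across and 3 mm thick, fixed on a low fixed metal ledge (110 mm deep, 600 mm long, 20 mm high), at one end of the row, the robot's left (+y) end; four equal pads lie in one straight row along the ledge, 90 mm apart. Origin: centre of the pad's underside, so its top is 3 mm above (23 mm above the table). y runs along the row.
- pad_2: Round black rubber pad, 74 mm across and 3 mm thick, fixed on a low fixed metal ledge (110 mm deep, 600 mm long, 20 mm high), second from the robot's left; four equal pads lie in one straight row along the ledge, 90 mm apart. Origin: centre of the pad's underside, so its top is 3 mm above (23 mm above the table). y runs along the row.
- pad_3: Round black rubber pad, 74 mm across and 3 mm thick, fixed on a low fixed metal ledge (110 mm deep, 600 mm long, 20 mm high), third from the robot's left; four equal pads lie in one straight row along the ledge, 90 mm apart. Origin: centre of the pad's underside, so its top is 3 mm above (23 mm above the table). y runs along the row.
- pad_4: Round black rubber pad, 74 mm across and 3 mm thick, fixed on a low fixed metal ledge (110 mm deep, 600 mm long, 20 mm high), at the other end of the row, the robot's right (-y) end; four equal pads lie in one straight row along the ledge, 90 mm apart. Origin: centre of the pad's underside, so its top is 3 mm above (23 mm above the table). y runs along the row.
- bottle: White round detergent bottle with a blue cap, full and heavy (about 1 kg), 76 mm across and 135 mm high (top 155 mm above the table). Stands on the ledge at one end of the row of pads, 120 mm from the centre of the end pad (which end varies). Loose: not to be disturbed. Origin: centre of its underside.
- peg_tub: Round grey tub of wooden clothes pegs, 80 mm across, tub 60 mm high, peg tips about 85 mm above its underside, about 0.5 kg. Stands on the ledge at the end of the row of pads away from the bottle, 120 mm from the centre of the end pad (which end varies). Loose: not to be disturbed. Origin: centre of its underside.
Not all that is in view belongs to the job. What is shaped like the cup_s but green is not meant. Leave any purple or red look-alike of the cup_xl alone.

How it is judged:
At the end, for the whole second after the job is handed in: Each cup stands upright (within 0.1 rad) on its own pad, its centre within 13 mm of the pad's centre, in falling order of size from the pad beside the bottle to the pad beside the peg tub; all cups are released and at rest (((horizontal distance between bottle and pad_1 below 0.2 m and horizontal distance between cup_s and pad_4 below 0.013 m and horizontal distance between cup_m and pad_3 below 0.013 m and horizontal distance between cup_l and pad_2 below 0.013 m and horizontal distance between cup_xl and pad_1 below 0.013 m) or (horizontal distance between bottle and pad_4 below 0.2 m and horizontal distance between cup_s and pad_1 below 0.013 m and horizontal distance between cup_m and pad_2 below 0.013 m and horizontal distance between cup_l and pad_3 below 0.013 m and horizontal distance between cup_xl and pad_4 below 0.013 m)) and height (world z) of cup_s between 0.019 and 0.028 m and angle between each of cup_s, cup_m, cup_l, cup_xl's own z axis and vertical below 0.1 rad and linear speed of each of cup_s, cup_m, cup_l, cup_xl below 0.02 m/s and angular speed of each of cup_s, cup_m, cup_l, cup_xl below 0.2 rad/s and contact force between each of cup_s, cup_m, cup_l, cup_xl and the fingers below 0.05 N and height (world z) of cup_m between 0.019 and 0.028 m and height (world z) of cup_l between 0.019 and 0.028 m and height (world z) of cup_xl between 0.019 and 0.028 m); the robot touches nothing.
It fails at once if the bottle is shifted more than 20 mm or tipped (distance of bottle from where it was at the start of the episode above 0.02 m or angle between bottle's own z axis and vertical above 0.35 rad).
It fails at once if the peg tub is shifted more than 20 mm or tipped (distance of peg_tub from where it was at the start of the episode above 0.02 m or angle between peg_tub's own z axis and vertical above 0.35 rad).
It fails at once if a dosing cup is knocked over (angle between any of cup_s, cup_m, cup_l, cup_xl's own z axis and vertical above 1.1 rad).
It also fails if it takes over 109 s, if anything falls off the work surface, if the arm or the gripper's body presses on something with over 40 N, if the wrist force passes 120 N, or if a joint passes its speed limit or range.

## Working session

There is one attempt and no reset: what is moved stays moved. The work goes in short steps, Python scripts to look and compute and a shell command to move; the robot and the scene stay as the last step left them, time stands still between calls to the robot, and variables do not carry over. Pictures are saved under pics/ and viewed, at most 14 in all, crops included, and the job is handed in when it is done.

```bash
mkdir -p pics; ls; python3 - <<'E'
from workcell import manip
import cv2,numpy as np
for n in("scene","top"):
    im,d=manip.get_image(n); cv2.imwrite(f"pics/{n}0.png",im); np.savez(f"{n}0.npz",im=im,d=d)
    c=manip.calibration(n); print(n,c)
s=manip.get_state(); print(s, manip.tcp_to_grasp)
E
```

```text
pics
scene {'camera_matrix': array([[362.38438293,   0.        , 256.09391057],
       [  0.        , 362.38438293, 188.80248493],
       [  0.        ,   0.        ,   1.        ]]), 'world_from_camera': array([[ 0.80646297, -0.40649503,  0.42939407,  0.87652309],
       [ 0.59109822,  0.57248312, -0.56821296, -0.50971155],
       [-0.01484511,  0.71205678,  0.70196493,  0.64883848],
       [ 0.        ,  0.        ,  0.        ,  1.        ]])}
top {'camera_matrix': array([[412.67508999,   0.        , 253.71882779],
       [  0.        , 412.67508999, 187.62239156],
       [  0.        ,   0.        ,   1.        ]]), 'world_from_camera': array([[ 0.01219538,  0.99373768, -0.1110707 ,  0.40722953],
       [-0.9997831 ,  0.01024273, -0.01813389, -0.02845621],
       [-0.01688266,  0.11126776,  0.99364705,  1.01353888],
       [ 0.        ,  0.        ,  0.        ,  1.        ]])}
{'t': 0.1, 'joint_pos': array([ 1.59407500e+00,  3.59319603e-01,  1.11520761e-02, -3.10897490e-04,
       -1.22409693e+00, -2.88128680e-01]), 'qvel': array([-0.00153773, -0.00319641,  0.00164202,  0.00140678,  0.00090034,
       -0.00135903]), 'joint_torque': array([-1.26423132e-03, -5.84763122e+01,  2.94105309e+01,  6.95455268e+00,
       -3.17837468e-03,  1.75429045e-05]), 'position': array([0.17657813, 0.65101052, 0.20565486]), 'tcp_rot': array([ 3.11258225e+00, -4.14777801e-01, -9.59531707e-05]), 'ft_force': array([ 0.00952503, -0.80829813,  0.25613576]), 'wrist_torque': array([0.0149655 , 0.01127801, 0.02493184]), 'grip_force': 0.0, 'width': 0.08556507785862622} 0.0187
```

View pics/top0.png

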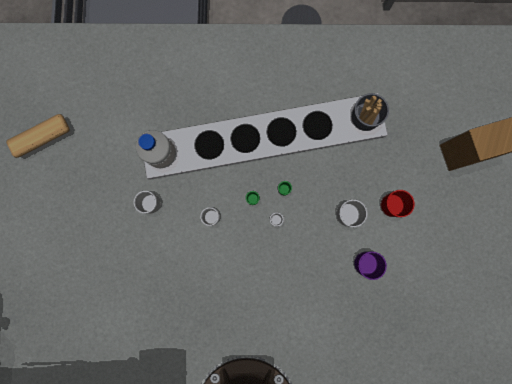

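View pics/scene0.png

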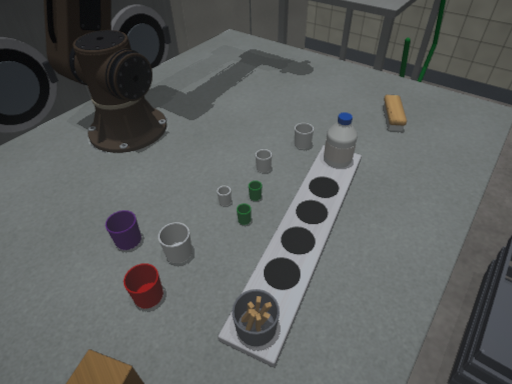

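The top picture shows the bottle at (155,150), pads at (209,145), (245,138), (281,132) and (317,125), and the tub at (370,112). The white cups are L (147,202), M (210,217), S (276,220) and XL (351,213); the green, red and purple ones are decoys. The bottle is at the +y end, so XL goes on pad_1, L on pad_2, M on pad_3 and S on pad_4.

```bash
cat > h.py <<'E'
from workcell import manip
import numpy as np, cv2
from scipy.optimize import least_squares
CUPS=dict(s=(.017,.040),m=(.022,.048),l=(.027,.056),xl=(.032,.064))
def cloud(n,d):
    c=manip.calibration(n); K=c["camera_matrix"]; v,u=np.indices(d.shape)
    p=np.stack([(u-K[0,2])/K[0,0]*d,-(v-K[1,2])/K[1,1]*d,-d],-1)
    T=c["world_from_camera"]; return p@T[:3,:3].T+T[:3,3]
def pix2plane(n,uv,z):
    c=manip.calibration(n);K=c["camera_matrix"];T=c["world_from_camera"]
    r=T[:3,:3]@np.array([(uv[0]-K[0,2])/K[0,0],-(uv[1]-K[1,2])/K[1,1],-1]); o=T[:3,3]
    return (o+r*(z-o[2])/r[2])[:2]
def rimfit(n,im,d,guess,r,ztop,win=None):
    """white bright points near rim height; fit circle of mid-wall radius"""
    P=cloud(n,d); m=(np.hypot(*(P[...,:2]-guess).transpose(2,0,1))<(win or r+.015))&(abs(P[...,2]-ztop)<.009)&(d>0)
    q=P[m][:,:2]
    f=least_squares(lambda c:np.hypot(*(q-c).T)-(r-.002),guess,loss="soft_l1",f_scale=.002)
    return f.x,len(q),np.sqrt(np.mean(f.fun**2)),P[m][:,2].mean()
E
python3 - <<'E'
from h import *
t=np.load("top0.npz");s=np.load("scene0.npz")
pt=dict(l=(147,202),m=(210,217),s=(276,220),xl=(351,213)); ps=dict(l=(303,130),m=(264,155),s=(224,190),xl=(175,232))
for k,(r,h) in CUPS.items():
    g=pix2plane("top",pt[k],h*.7); 
    for n,D in(("top",t),("scene",s)):
        print(k,n,*[np.round(x,4) for x in rimfit(n,D["im"],D["d"],g,r,h,r+.02)])
for n,D,L in(("top",t,[(209,145),(245,138),(281,132),(317,125)]),("scene",s,[(323,187),(312,212),(298,240),(282,273)])):
    g=D["im"].max(2); lab=cv2.connectedComponentsWithStats((g<60).astype(np.uint8))
    for p in L:
        i=lab[1][p[1],p[0]]; print(n,np.round(pix2plane(n,lab[3][i],.023),4),lab[2][i][4])
    print(n,"pad z",[np.round(cloud(n,D["d"])[p[1],p[0]],3) for p in L[:2]])
print("green",[np.round(pix2plane("top",p,.03),3) for p in((252,198),(284,188))],"red/purple",[np.round(pix2plane("top",p,.04),3) for p in((397,204),(370,265))])
E
```

```text
s top [ 0.4428 -0.0642] 58 0.001 0.0392
s scene [ 0.4445 -0.0658] 101 0.0011 0.0375
m top [0.447  0.0927] 92 0.0011 0.0468
m scene [0.4488 0.0914] 117 0.0012 0.0456
l top [0.4788 0.2435] 122 0.0009 0.0544
l scene [0.4804 0.243 ] 132 0.0015 0.0534
xl top [ 0.4576 -0.2385] 145 0.001 0.0623
xl scene [ 0.4598 -0.2404] 279 0.0011 0.0615
top [0.623  0.1005] 649
top [0.6399 0.0121] 649
top [ 0.657  -0.0759] 643
top [ 0.6738 -0.1642] 647
top pad z [array([0.622, 0.101, 0.022]), array([0.64 , 0.012, 0.023])]
scene [0.6251 0.0977] 450
scene [0.6424 0.0093] 552
scene [ 0.6595 -0.0788] 686
scene [ 0.6764 -0.1669] 867
scene pad z [array([0.624, 0.097, 0.023]), array([0.643, 0.011, 0.022])]
green [array([ 0.492, -0.007]), array([ 0.517, -0.083])] red/purple [array([ 0.481, -0.348]), array([ 0.339, -0.282])]
```

```bash
cat > go.py <<'E'
import sys
from workcell import manip
import numpy as np
from scipy.spatial.transform import Rotation as R
s=manip.get_state(); Rt=R.from_rotvec(s["tcp_rot"]); t=np.array(eval(sys.argv[1]),float)
a=np.radians(t[3] if len(t)>3 else -79.1)
G=R.from_matrix(np.array([[np.cos(a),np.sin(a),0],[np.sin(a),-np.cos(a),0],[0,0,-1]]).T)
print("t",round(s["t"],1),"pos",s["position"].round(4),"w",round(s["width"],4),"gf",round(s["grip_force"],1),"f",s["ft_force"].round(1))
print("dp",(Rt.inv().apply(t[:3]-s["position"])*1e3).round(1),"rot",(Rt.inv()*G).as_rotvec().round(3))
E
python3 go.py '(.4795,.2433,.15)'
```

```text
t 0.1 pos [0.1766 0.651  0.2057] w 0.0856 gf 0.0 f [ 0.  -0.8  0.3]
dp [399.1 314.1  56.2] rot [ 1.000e-03 -1.000e-03  1.116e+00]
```

```bash
python3 -m crank '{"rotation":[[0,0,0.75],[0,0,0.75],[0,0,0.75],[0,0,0.75],[0,0,0.75]],"dp":[[195,155,20],[195,155,20],[195,155,20],[195,155,20],[195,155,20]],"claw":[0,0,0,0,0]}'; python3 go.py '(.4795,.2433,.15)'
```

```text
t: 0.6
position: [0.3249, 0.4489, 0.1861]
tcp_rot: [2.741, -1.534, -0.0]
ft_force: [0.8, -0.3, 0.3]
width: 0.0855
grip_force: 0.0
t 0.6 pos [0.3249 0.4489 0.1861] w 0.0855 gf 0.0 f [ 0.8 -0.3  0.3]
dp [256.  -24.3  36.1] rot [ 0.   -0.    0.36]
```

```bash
python3 -m crank '{"rotation":[[0,0,0.36],[0,0,0.36],[0,0,0.36],[0,0,0.36],[0,0,0.36]],"dp":[[256,-24.3,30],[256,-24.3,30],[256,-24.3,30],[256,-24.3,30],[256,-24.3,30]],"claw":[0,0,0,0,0]}'; python3 -m crank '{"rotation":[[0,0,0],[0,0,0],[0,0,0]],"dp":[[0,0,0],[0,0,0],[0,0,0]],"claw":[0,0,0]}'; python3 go.py '(.4795,.2433,.03)'
```

```text
t: 1.1
position: [0.4754, 0.2514, 0.1573]
tcp_rot: [-2.428, 1.993, 0.0]
ft_force: [1.5, 0.2, 0.3]
width: 0.0852
grip_force: 0.0
t: 1.4
position: [0.4745, 0.2536, 0.1575]
tcp_rot: [2.428, -1.993, -0.0]
ft_force: [0.4, 0.4, -0.0]
width: 0.0851
grip_force: 0.0
t 1.4 pos [0.4745 0.2536 0.1575] w 0.0851 gf 0.0 f [ 0.4  0.4 -0. ]
dp [ 11.1  -2.9 127.5] rot [0.    0.    0.006]
```

```bash
python3 -m crank '{"rotation":[[0,0,0],[0,0,0],[0,0,0],[0,0,0],[0,0,0]],"dp":[[11,-3,40],[11,-3,80],[11,-3,115],[11,-3,127],[11,-3,127]],"claw":[0,0,0,0,0]}';python3 go.py '(.4795,.2433,.03)'
```

```text
t: 1.9
position: [0.4786, 0.2433, 0.0294]
tcp_rot: [2.428, -1.989, -0.0]
ft_force: [-0.4, -0.2, 0.8]
width: 0.0852
grip_force: 0.0
t 1.9 pos [0.4786 0.2433 0.0294] w 0.0852 gf 0.0 f [-0.4 -0.2  0.8]
dp [ 0.2 -0.8 -0.6] rot [ 0.003 -0.002  0.008]
```

```bash
python3 -m crank '{"rotation":[[0,0,0],[0,0,0],[0,0,0],[0,0,0],[0,0,0]],"dp":[[0,0,0],[0,0,0],[0,0,0],[0,0,0],[0,0,0]],"claw":[0.5,1,1,1,1]}';python3 go.py '(.4795,.2433,.03)'
```

```text
t: 2.4
position: [0.4801, 0.2432, 0.0312]
tcp_rot: [-2.427, 1.993, -0.0]
ft_force: [0.2, 0.7, -1.2]
width: 0.0123
grip_force: 0.0
t 2.4 pos [0.4801 0.2432 0.0312] w 0.0123 gf 0.0 f [ 0.2  0.7 -1.2]
dp [-0.2  0.5  1.2] rot [-0.001  0.001  0.006]
```

```bash
python3 - <<'E'
from h import *
im,d=manip.get_image("scene"); cv2.imwrite("pics/s1.png",cv2.resize(im[80:240,200:400],None,fx=3,fy=3))
print(manip.get_state()["width"])
E
```

```text
0.004529917907707398
```

View pics/s1.png

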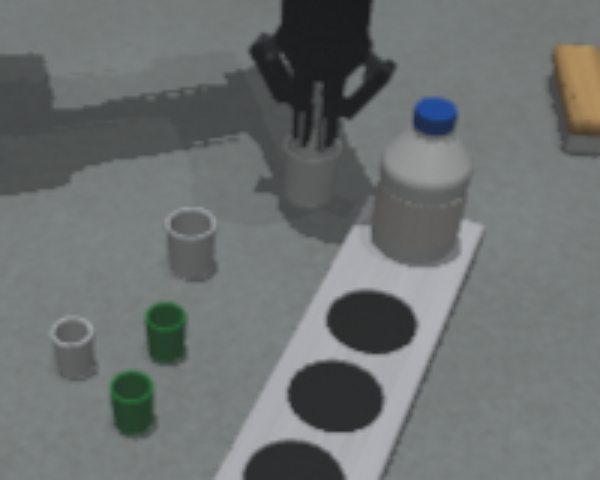

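The view shows the fingers went shut inside the mouth of cup L, which is still upright: the grasp was too high and slipped off the rim. I'll raise, reopen, check the cup and go lower.

```bash
python3 -m crank '{"rotation":[[0,0,0],[0,0,0],[0,0,0],[0,0,0]],"dp":[[0,0,-30],[0,0,-70],[0,0,-120],[0,0,-120]],"claw":[1,1,1,0.15]}'; python3 -m crank '{"rotation":[[0,0,0],[0,0,0],[0,0,0],[0,0,0],[0,0,0]],"dp":[[0,-100,0],[0,-100,0],[0,-100,0],[0,-100,0],[0,-100,0]],"claw":[0.15,0.15,0.15,0.15,0.15]}'
python3 - <<'E'
from h import *
for n in("top","scene"):
    im,d=manip.get_image(n); print(n,*[np.round(x,4) for x in rimfit(n,im,d,(.4795,.2433),*CUPS["l"],.05)])
cv2.imwrite("pics/s2.png",cv2.resize(im[80:240,200:400],None,fx=3,fy=3))
E
python3 go.py '(.4795,.2433,.15)'
```

```text
t: 2.85
position: [0.4832, 0.2454, 0.1577]
tcp_rot: [-2.421, 1.985, -0.004]
ft_force: [0.2, 1.6, 0.2]
width: 0.0135
grip_force: 0.0
t: 3.35
position: [0.5772, 0.262, 0.1502]
tcp_rot: [2.427, -1.993, -0.0]
ft_force: [0.2, -0.4, -0.0]
width: 0.0726
grip_force: 0.0
top [0.4789 0.2436] 121 0.0009 0.0544
scene [0.4804 0.2427] 138 0.0015 0.0532
t 3.5 pos [0.5771 0.2624 0.151 ] w 0.0726 gf 0.0 f [-0.5  0.  -0.5]
dp [-0.3 99.5  1. ] rot [-0.     0.     0.006]
```

View pics/s2.png

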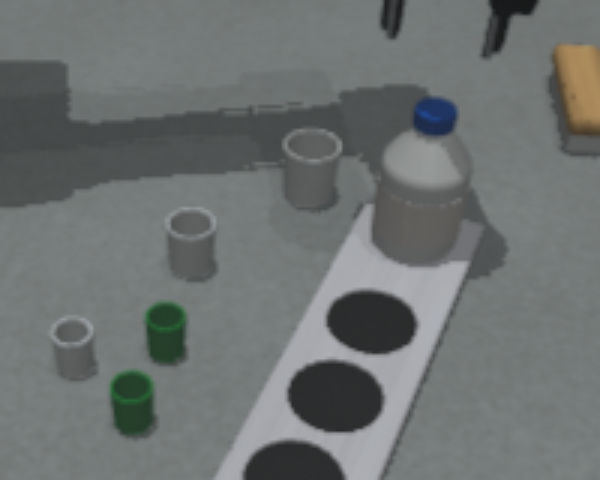

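The cup is unmoved and upright. Retreating away from the bottle first (rise, then back), then grasping lower.

```bash
python3 -m crank '{"rotation":[[0,0,0],[0,0,0],[0,0,0],[0,0,0],[0,0,0]],"dp":[[0,20,-25],[0,60,-25],[0,99.5,0],[0,99.5,0],[0,99.5,0]],"claw":[0.15,0.15,0.15,0.15,0.15]}'; python3 go.py '(.4795,.2433,.011)'
```

```text
t: 3.95
position: [0.4789, 0.2428, 0.1513]
tcp_rot: [-2.429, 1.991, -0.0]
ft_force: [0.0, 0.2, 1.4]
width: 0.0725
grip_force: 0.0
t 4.0 pos [0.4789 0.2428 0.1513] w 0.0725 gf 0.0 f [0.  0.2 1.4]
dp [ -0.3  -0.6 140.3] rot [-0.001  0.     0.008]
```

```bash
python3 -m crank '{"rotation":[[0,0,0],[0,0,0],[0,0,0],[0,0,0],[0,0,0]],"dp":[[0,-0.6,45],[0,-0.6,90],[0,-0.6,120],[0,-0.6,140],[0,-0.6,140]],"claw":[0.15,0.15,0.15,0.15,0.15]}';python3 go.py '(.4795,.2433,.011)';  python3 -m crank '{"rotation":[[0,0,0],[0,0,0],[0,0,0]],"dp":[[0,0,0],[0,0,0],[0,0,0]],"claw":[0.4,0.45,0.45]}'
python3 - <<'E'
from h import *
im,d=manip.get_image("scene")
cv2.imwrite("pics/s3.png",cv2.resize(im[80:200,240:370],None,fx=4,fy=4)); print(manip.get_state()["width"])
E
```

```text
t: 4.45
position: [0.4803, 0.2426, 0.0085]
tcp_rot: [2.425, -1.991, -0.0]
ft_force: [0.0, -0.2, -0.0]
width: 0.0728
grip_force: 0.0
t 4.5 pos [0.4803 0.2426 0.0085] w 0.0728 gf 0.0 f [ 0.  -0.2 -0. ]
dp [-0.9  0.7 -2.5] rot [ 0.003 -0.002  0.006]
t: 4.75
position: [0.482, 0.2443, 0.0124]
tcp_rot: [-2.426, 1.991, -0.001]
ft_force: [-0.0, -0.4, 2.3]
width: 0.0509
grip_force: 62.5
0.05090679634036671
```

View pics/s3.png

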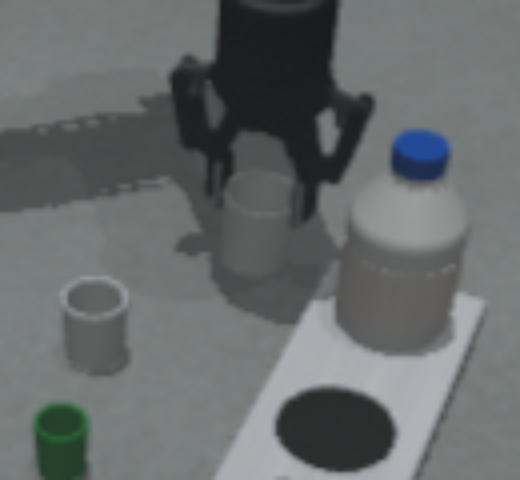

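Cup L is held: 62 N, width 51 mm. Lift, move along the row first to stay clear of the bottle, then over pad_2.

```bash
python3 -m crank '{"rotation":[[0,0,0],[0,0,0],[0,0,0],[0,0,0],[0,0,0]],"dp":[[0,0,-40],[0,0,-80],[30,0,-110],[75,0,-110],[120,0,-110]],"claw":[0.5,0.5,0.5,0.5,0.5]}';python3 go.py '(.641,.0107,.121)'
```

```text
t: 5.3
position: [0.5052, 0.1254, 0.123]
tcp_rot: [-2.426, 1.988, -0.002]
ft_force: [1.1, -1.5, -2.0]
width: 0.0504
grip_force: 62.8
t 5.3 pos [0.5052 0.1254 0.123 ] w 0.0504 gf 62.8 f [ 1.1 -1.5 -2. ]
dp [ 139.2 -110.5    2.2] rot [-0.004  0.002  0.008]
```

```bash
python3 -m crank '{"rotation":[[0,0,0.008],[0,0,0.008],[0,0,0.008],[0,0,0.008],[0,0,0.008]],"dp":[[35,-27,0],[70,-55,0],[105,-83,0],[139,-110.5,0],[139,-110.5,0]],"claw":[0.5,0.5,0.5,0.5,0.5]}';python3 -m crank '{"rotation":[[0,0,0],[0,0,0]],"dp":[[0,0,0],[0,0,0]],"claw":[0.5,0.5]}';python3 go.py '(.641,.0107,.0355)'
```

```text
t: 5.8
position: [0.643, 0.0074, 0.1206]
tcp_rot: [-2.416, 2.007, -0.002]
ft_force: [-0.1, 1.0, -1.7]
width: 0.0508
grip_force: 62.9
t: 6.0
position: [0.6392, 0.011, 0.1209]
tcp_rot: [-2.42, 2.003, 0.0]
ft_force: [-0.1, 0.2, -0.4]
width: 0.0509
grip_force: 62.9
t 6.0 pos [0.6392 0.011  0.1209] w 0.0509 gf 62.9 f [-0.1  0.2 -0.4]
dp [ 0.7 -1.7 85.4] rot [-0.     0.    -0.002]
```

```bash
python3 -m crank '{"rotation":[[0,0,0],[0,0,0],[0,0,0],[0,0,0],[0,0,0]],"dp":[[0.5,-1.5,40],[0.5,-1.5,70],[0.5,-1.5,80],[0.5,-1.5,85.5],[0.5,-1.5,85.5]],"claw":[0.5,0.5,0.5,0.5,0.5]}';python3 -m crank '{"rotation":[[0,0,0],[0,0,0]],"dp":[[0,0,0],[0,0,0]],"claw":[0.5,0.5]}';python3 go.py '(.641,.0107,.034)'
```

```text
t: 6.5
position: [0.6415, 0.0111, 0.0364]
tcp_rot: [-2.421, 2.001, -0.001]
ft_force: [0.4, 0.0, 0.4]
width: 0.0507
grip_force: 62.8
t: 6.7
position: [0.6421, 0.011, 0.0364]
tcp_rot: [-2.419, 2.001, -0.002]
ft_force: [-0.3, 0.6, 0.0]
width: 0.0508
grip_force: 62.8
t 6.7 pos [0.6421 0.011  0.0364] w 0.0508 gf 62.8 f [-0.3  0.6  0. ]
dp [0.1 1.1 2.4] rot [-0.002  0.    -0.002]
```

```bash
python3 -m crank '{"rotation":[[0,0,0],[0,0,0],[0,0,0],[0,0,0],[0,0,0]],"dp":[[0,0,1.5],[0,0,1.5],[0,0,1.5],[0,0,1.5],[0,0,1.5]],"claw":[0.5,0.5,0.3,0.15,0.1]}';python3 -m crank '{"rotation":[[0,0,0],[0,0,0],[0,0,0],[0,0,0],[0,0,0]],"dp":[[0,0,-20],[0,0,-60],[0,0,-110],[0,40,-120],[0,90,-120]],"claw":[0.1,0.1,0.1,0.1,0.1]}'
python3 go.py '(.448,.092,.15)'
python3 - <<'E'
from h import *
for n in("top","scene"):
    im,d=manip.get_image(n); print(n,*[np.round(x,4) for x in rimfit(n,im,d,(.641,.0107),.027,.079,.05)])
cv2.imwrite("pics/s4.png",im)
E
```

```text
t: 7.2
position: [0.6412, 0.0105, 0.0335]
tcp_rot: [2.42, -2.003, -0.0]
ft_force: [0.2, 0.2, 0.5]
width: 0.0767
grip_force: 0.0
t: 7.7
position: [0.5546, -0.0059, 0.1555]
tcp_rot: [-2.418, 2.001, -0.004]
ft_force: [0.4, -0.4, -0.3]
width: 0.0768
grip_force: 0.0
t 7.7 pos [ 0.5546 -0.0059  0.1555] w 0.0768 gf 0.0 f [ 0.4 -0.4 -0.3]
dp [-116.1   86.4    5.1] rot [-0.004  0.    -0.002]
top [0.641  0.0107] 0 nan nan
scene [0.6409 0.0096] 208 0.0011 0.0765
  return _methods._mean(a, axis=axis, dtype=dtype,
  ret = ret.dtype.type(ret / rcount)
h.py:18: RuntimeWarning: Mean of empty slice.
  return f.x,len(q),np.sqrt(np.mean(f.fun**2)),P[m][:,2].mean()
```

View pics/s4.png

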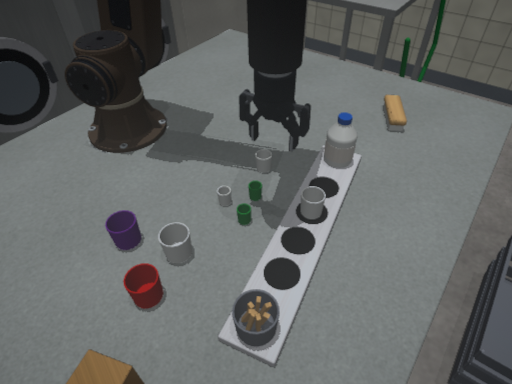

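Cup L stands at (312,203) on pad_2, about 1 mm off centre. Now M, bound for pad_3.

```bash
python3 -m crank '{"rotation":[[0,0,0],[0,0,0],[0,0,0],[0,0,0],[0,0,0]],"dp":[[-30,22,0],[-60,44,0],[-90,66,0],[-116,86.4,0],[-116,86.4,0]],"claw":[0.2,0.2,0.2,0.2,0.2]}';python3 go.py '(.448,.092,.008)'
```

```text
t: 8.3
position: [0.4441, 0.0929, 0.1538]
tcp_rot: [-2.422, 1.999, 0.001]
ft_force: [0.6, 0.5, 0.1]
width: 0.0679
grip_force: 0.0
t 8.3 pos [0.4441 0.0929 0.1538] w 0.0679 gf 0.0 f [0.6 0.5 0.1]
dp [  1.8  -3.6 145.8] rot [-0.     0.001  0.   ]
```

```bash
python3 -m crank '{"rotation":[[0,0,0],[0,0,0],[0,0,0],[0,0,0],[0,0,0]],"dp":[[1.5,-3,45],[1.5,-3,85],[1.5,-3,120],[1.5,-3,144],[1.5,-3,144]],"claw":[0.2,0.2,0.2,0.2,0.2]}';python3 go.py '(.448,.092,.008)';  python3 -m crank '{"rotation":[[0,0,0],[0,0,0],[0,0,0],[0,0,0]],"dp":[[0,0,0],[0,0,0],[0,0,0],[0,0,0]],"claw":[0.4,0.55,0.55,0.55]}'; python3 go.py '(.448,.092,.008)'
```

```text
t: 8.8
position: [0.4476, 0.0889, 0.0067]
tcp_rot: [2.415, -2.0, -0.003]
ft_force: [0.5, -0.2, 1.0]
width: 0.0687
grip_force: 0.0
t 8.8 pos [0.4476 0.0889 0.0067] w 0.0687 gf 0.0 f [ 0.5 -0.2  1. ]
dp [-3.  -1.  -1.4] rot [ 0.006 -0.003 -0.003]
t: 9.2
position: [0.4505, 0.0911, 0.0111]
tcp_rot: [-2.418, 2.001, -0.002]
ft_force: [-1.3, -1.3, 7.1]
width: 0.0409
grip_force: 60.8
t 9.2 pos [0.4505 0.0911 0.0111] w 0.0409 gf 60.8 f [-1.3 -1.3  7.1]
dp [-1.4  2.3  3.1] rot [-0.003  0.001 -0.002]
```

```bash
python3 -m crank '{"rotation":[[0,0,0],[0,0,0],[0,0,0],[0,0,0],[0,0,0]],"dp":[[0,0,-40],[0,0,-80],[0,0,-110],[45,0,-110],[90,0,-110]],"claw":[0.6,0.6,0.6,0.6,0.6]}';python3 go.py '(.658,-.0774,.121)'
```

```text
t: 9.7
position: [0.4677, 0.0027, 0.122]
tcp_rot: [-2.42, 1.995, -0.004]
ft_force: [0.3, 0.2, -0.0]
width: 0.0407
grip_force: 61.0
t 9.7 pos [0.4677 0.0027 0.122 ] w 0.0407 gf 61.0 f [ 0.3  0.2 -0. ]
dp [ 114.9 -171.5    1.7] rot [-0.005  0.001  0.002]
```

```bash
python3 -m crank '{"rotation":[[0,0,0],[0,0,0],[0,0,0],[0,0,0],[0,0,0]],"dp":[[28,-38,0],[56,-78,0],[84,-118,0],[110,-155,0],[115,-171.5,0]],"claw":[0.6,0.6,0.6,0.6,0.6]}';python3 -m crank '{"rotation":[[0,0,0],[0,0,0]],"dp":[[0,0,0],[0,0,0]],"claw":[0.6,0.6]}';python3 go.py '(.658,-.0774,.0345)'
```

```text
t: 10.2
position: [0.6594, -0.0811, 0.1195]
tcp_rot: [-2.418, 2.005, -0.002]
ft_force: [-1.4, 0.5, -0.2]
width: 0.0407
grip_force: 61.0
t: 10.4
position: [0.6561, -0.0789, 0.1195]
tcp_rot: [2.42, -2.004, -0.001]
ft_force: [-0.8, -0.1, -0.2]
width: 0.041
grip_force: 61.0
t 10.4 pos [ 0.6561 -0.0789  0.1195] w 0.041 gf 61.0 f [-0.8 -0.1 -0.2]
dp [-1.1 -2.2 85. ] rot [ 0.     0.    -0.003]
```

```bash
python3 -m crank '{"rotation":[[0,0,0],[0,0,0],[0,0,0],[0,0,0],[0,0,0]],"dp":[[-1,-1.5,40],[-1,-1.5,70],[-1,-1.5,80],[-1,-1.5,85],[-1,-1.5,85]],"claw":[0.6,0.6,0.6,0.6,0.6]}';python3 -m crank '{"rotation":[[0,0,0],[0,0,0]],"dp":[[0,0,0],[0,0,0]],"claw":[0.6,0.6]}';python3 go.py '(.658,-.0774,.0345)'
```

```text
t: 10.9
position: [0.6578, -0.0773, 0.0355]
tcp_rot: [-2.42, 2.002, -0.001]
ft_force: [-0.1, 0.4, 0.2]
width: 0.0406
grip_force: 61.0
t: 11.1
position: [0.6585, -0.0773, 0.0361]
tcp_rot: [-2.419, 2.002, -0.003]
ft_force: [-0.1, -0.8, -1.0]
width: 0.0407
grip_force: 61.0
t 11.1 pos [ 0.6585 -0.0773  0.0361] w 0.0407 gf 61.0 f [-0.1 -0.8 -1. ]
dp [-0.   0.5  1.6] rot [-0.002 -0.    -0.002]
```

Lower 2 mm more, release, rise and back off toward S.

```bash
python3 -m crank '{"rotation":[[0,0,0],[0,0,0],[0,0,0],[0,0,0],[0,0,0]],"dp":[[0,0,2],[0,0,2],[0,0,2],[0,0,2],[0,0,2]],"claw":[0.6,0.6,0.4,0.25,0.2]}';python3 -m crank '{"rotation":[[0,0,0],[0,0,0],[0,0,0],[0,0,0],[0,0,0]],"dp":[[0,0,-20],[0,0,-60],[0,0,-110],[0,40,-120],[0,90,-120]],"claw":[0.2,0.2,0.3,0.3,0.3]}'
python3 go.py '(.4437,-.065,.15)'
python3 - <<'E'
from h import *
for n in("scene",):
    im,d=manip.get_image(n); print(n,*[np.round(x,4) for x in rimfit(n,im,d,(.658,-.0774),.022,.071,.04)])
    print(n,*[np.round(x,4) for x in rimfit(n,im,d,(.4437,-.065),*CUPS['s'],.035)])
E
```

```text
t: 11.6
position: [0.6575, -0.0775, 0.0324]
tcp_rot: [2.42, -2.003, -0.0]
ft_force: [-0.7, 0.1, -0.2]
width: 0.0682
grip_force: 0.0
t: 12.1
position: [0.5709, -0.0941, 0.1546]
tcp_rot: [-2.419, 2.0, -0.005]
ft_force: [-0.6, 0.4, -1.4]
width: 0.0601
grip_force: 0.0
t 12.1 pos [ 0.5709 -0.0941  0.1546] w 0.0601 gf 0.0 f [-0.6  0.4 -1.4]
dp [-52.5 119.5   4. ] rot [-0.004 -0.001 -0.001]
scene [ 0.6568 -0.0768] 182 0.001 0.0685
scene [ 0.4446 -0.0655] 99 0.0012 0.0375
```

```bash
python3 -m crank '{"rotation":[[0,0,0],[0,0,0],[0,0,0],[0,0,0],[0,0,0]],"dp":[[-17,40,0],[-34,80,0],[-50,112,0],[-52.5,119.5,0],[-52.5,119.5,0]],"claw":[0.35,0.35,0.35,0.35,0.35]}';python3 -m crank '{"rotation":[[0,0,0],[0,0,0]],"dp":[[0,0,0],[0,0,0]],"claw":[0.35,0.35]}';python3 go.py '(.4437,-.065,.006)'
```

```text
t: 12.65
position: [0.4414, -0.0649, 0.1532]
tcp_rot: [-2.42, 2.001, -0.001]
ft_force: [0.2, -0.3, -0.0]
width: 0.0553
grip_force: 0.0
t: 12.85
position: [0.4431, -0.0651, 0.1525]
tcp_rot: [2.42, -2.003, 0.0]
ft_force: [-0.5, 0.5, -0.1]
width: 0.0556
grip_force: 0.0
t 12.8 pos [ 0.4431 -0.0651  0.1525] w 0.0556 gf 0.0 f [-0.5  0.5 -0.1]
dp [  0.   -0.6 146.5] rot [ 0.    -0.    -0.002]
```

```bash
python3 -m crank '{"rotation":[[0,0,0],[0,0,0],[0,0,0],[0,0,0],[0,0,0]],"dp":[[0,-0.5,45],[0,-0.5,85],[0,-0.5,120],[0,-0.5,145],[0,-0.5,145]],"claw":[0.35,0.35,0.35,0.35,0.35]}';  python3 -m crank '{"rotation":[[0,0,0],[0,0,0],[0,0,0],[0,0,0]],"dp":[[0,0,0],[0,0,0],[0,0,0],[0,0,0]],"claw":[0.5,0.65,0.7,0.7]}'; python3 go.py '(.4437,-.065,.008)'
```

```text
t: 13.35
position: [0.4404, -0.0659, 0.0042]
tcp_rot: [2.414, -2.0, -0.007]
ft_force: [-0.7, -0.2, -0.0]
width: 0.0551
grip_force: 0.0
t: 13.75
position: [0.4437, -0.0647, 0.0088]
tcp_rot: [-2.419, 2.001, -0.003]
ft_force: [-0.1, -1.0, 4.1]
width: 0.0304
grip_force: 59.7
t 13.8 pos [ 0.4437 -0.0647  0.0088] w 0.0304 gf 59.7 f [-0.1 -1.   4.1]
dp [0.3 0.  0.8] rot [-0.003  0.    -0.002]
```

```bash
python3 -m crank '{"rotation":[[0,0,0],[0,0,0],[0,0,0],[0,0,0],[0,0,0]],"dp":[[0,0,-40],[0,0,-80],[0,0,-110],[20,-40,-110],[40,-80,-110]],"claw":[0.7,0.7,0.7,0.7,0.7]}';python3 go.py '(.675,-.1656,.119)'
```

```text
t: 14.25
position: [0.5307, -0.0891, 0.1212]
tcp_rot: [-2.417, 1.998, -0.007]
ft_force: [1.0, 0.6, 0.0]
width: 0.03
grip_force: 59.6
t 14.2 pos [ 0.5307 -0.0891  0.1212] w 0.03 gf 59.6 f [1.  0.6 0. ]
dp [ 102.3 -127.3    3.1] rot [-0.007  0.    -0.001]
```

```bash
python3 -m crank '{"rotation":[[0,0,0],[0,0,0],[0,0,0],[0,0,0],[0,0,0]],"dp":[[26,-32,0],[54,-66,0],[80,-100,0],[102,-127,0],[102,-127,0]],"claw":[0.7,0.7,0.7,0.7,0.7]}';python3 -m crank '{"rotation":[[0,0,0],[0,0,0]],"dp":[[0,0,0],[0,0,0]],"claw":[0.7,0.7]}';python3 go.py '(.675,-.1656,.0325)'
```

```text
t: 14.75
position: [0.6752, -0.1678, 0.1167]
tcp_rot: [2.418, -2.005, 0.001]
ft_force: [-0.0, 0.2, -0.7]
width: 0.0299
grip_force: 59.6
t: 14.95
position: [0.6717, -0.1655, 0.1178]
tcp_rot: [-2.42, 2.003, 0.0]
ft_force: [-0.5, -0.1, -0.4]
width: 0.0301
grip_force: 59.6
t 14.9 pos [ 0.6717 -0.1655  0.1178] w 0.0301 gf 59.6 f [-0.5 -0.1 -0.4]
dp [ 0.8 -3.2 85.3] rot [-0.     0.    -0.002]
```

```bash
python3 -m crank '{"rotation":[[0,0,0],[0,0,0],[0,0,0],[0,0,0],[0,0,0]],"dp":[[0.5,-2.5,40],[0.5,-2.5,70],[0.5,-2.5,80],[0.5,-2.5,85],[0.5,-2.5,85]],"claw":[0.7,0.7,0.7,0.7,0.7]}';python3 -m crank '{"rotation":[[0,0,0],[0,0,0]],"dp":[[0,0,0],[0,0,0]],"claw":[0.7,0.7]}';python3 go.py '(.675,-.1656,.0325)'
```

```text
t: 15.45
position: [0.6752, -0.1656, 0.0335]
tcp_rot: [-2.42, 2.002, -0.001]
ft_force: [-0.8, 0.0, 0.3]
width: 0.0299
grip_force: 59.6
t: 15.65
position: [0.6759, -0.1658, 0.0343]
tcp_rot: [-2.419, 2.002, -0.003]
ft_force: [0.3, 0.9, 0.4]
width: 0.0302
grip_force: 59.6
t 15.7 pos [ 0.6759 -0.1658  0.0343] w 0.0302 gf 59.6 f [0.3 0.9 0.4]
dp [-0.4  0.9  1.8] rot [-0.002 -0.001 -0.002]
```

```bash
python3 -m crank '{"rotation":[[0,0,0],[0,0,0],[0,0,0],[0,0,0],[0,0,0]],"dp":[[0,0,2],[0,0,2],[0,0,2],[0,0,2],[0,0,2]],"claw":[0.7,0.7,0.5,0.4,0.35]}';python3 -m crank '{"rotation":[[0,0,0],[0,0,0],[0,0,0],[0,0,0],[0,0,0]],"dp":[[0,0,-20],[0,0,-60],[0,0,-110],[0,40,-120],[0,90,-120]],"claw":[0.35,0.35,0.2,0.05,0.05]}'
python3 go.py '(.4587,-.2395,.15)'
python3 - <<'E'
from h import *
for n in("scene",):
    im,d=manip.get_image(n); print(n,*[np.round(x,4) for x in rimfit(n,im,d,(.675,-.1656),.017,.063,.04)])
    print(n,*[np.round(x,4) for x in rimfit(n,im,d,(.4587,-.2395),*CUPS['xl'],.045)])
E
```

```text
t: 16.15
position: [0.6748, -0.1658, 0.0303]
tcp_rot: [2.42, -2.003, -0.0]
ft_force: [0.2, -0.1, -0.3]
width: 0.0555
grip_force: 0.0
t: 16.65
position: [0.5883, -0.1826, 0.1527]
tcp_rot: [-2.419, 2.0, -0.006]
ft_force: [-0.9, 0.1, -0.9]
width: 0.0815
grip_force: 0.0
t 16.6 pos [ 0.5883 -0.1826  0.1527] w 0.0815 gf 0.0 f [-0.9  0.1 -0.9]
dp [ 31.5 138.    2.1] rot [-0.005 -0.001 -0.001]
scene [ 0.6761 -0.1672] 147 0.001 0.0607
scene [ 0.4597 -0.2403] 279 0.0011 0.0615
```

```bash
python3 -m crank '{"rotation":[[0,0,0],[0,0,0],[0,0,0],[0,0,0],[0,0,0]],"dp":[[9,40,0],[18,80,0],[27,118,0],[31.5,137.5,0],[31.5,137.5,0]],"claw":[0.05,0.05,0.05,0.05,0.05]}';python3 -m crank '{"rotation":[[0,0,0],[0,0,0]],"dp":[[0,0,0],[0,0,0]],"claw":[0.05,0.05]}';python3 go.py '(.4587,-.2395,.013)'
```

```text
t: 17.2
position: [0.4552, -0.24, 0.1509]
tcp_rot: [-2.418, 2.005, -0.0]
ft_force: [1.5, -0.4, -0.2]
width: 0.0809
grip_force: 0.0
t: 17.4
position: [0.4583, -0.2391, 0.1505]
tcp_rot: [-2.42, 2.003, -0.0]
ft_force: [0.4, -0.4, 0.5]
width: 0.0813
grip_force: 0.0
t 17.4 pos [ 0.4583 -0.2391  0.1505] w 0.0813 gf 0.0 f [ 0.4 -0.4  0.5]
dp [  0.4  -0.3 137.5] rot [-0.    -0.    -0.002]
```

```bash
python3 -m crank '{"rotation":[[0,0,0],[0,0,0],[0,0,0],[0,0,0],[0,0,0]],"dp":[[0.5,0,40],[0.5,0,70],[0.5,0,105],[0.5,0,136],[0.5,0,136]],"claw":[0.05,0.05,0.05,0.05,0.05]}';  python3 -m crank '{"rotation":[[0,0,0],[0,0,0],[0,0,0],[0,0,0]],"dp":[[0,0,0],[0,0,0],[0,0,0],[0,0,0]],"claw":[0.2,0.3,0.35,0.35]}'; python3 go.py '(.4587,-.2395,.013)'
```

```text
t: 17.9
position: [0.455, -0.2388, 0.0105]
tcp_rot: [2.417, -2.0, -0.011]
ft_force: [-0.8, 0.3, -0.5]
width: 0.081
grip_force: 0.0
t: 18.3
position: [0.4586, -0.2399, 0.016]
tcp_rot: [-2.419, 2.002, -0.004]
ft_force: [-1.1, 0.5, 4.1]
width: 0.0612
grip_force: 65.3
t 18.3 pos [ 0.4586 -0.2399  0.016 ] w 0.0612 gf 65.3 f [-1.1  0.5  4.1]
dp [-0.4 -0.1  3. ] rot [-0.003 -0.001 -0.002]
```

```bash
python3 -m crank '{"rotation":[[0,0,0],[0,0,0],[0,0,0],[0,0,0],[0,0,0]],"dp":[[0,0,-40],[0,0,-80],[0,0,-125],[-45,0,-125],[-90,0,-125]],"claw":[0.4,0.4,0.4,0.4,0.4]}';python3 go.py '(.624,.099,.139)'
```

```text
t: 18.8
position: [0.4415, -0.151, 0.1417]
tcp_rot: [-2.414, 2.005, -0.005]
ft_force: [1.0, 1.3, -1.4]
width: 0.0611
grip_force: 65.6
t 18.8 pos [ 0.4415 -0.151   0.1417] w 0.0611 gf 65.6 f [ 1.   1.3 -1.4]
dp [-212.2 -225.3    3.7] rot [-0.005 -0.    -0.005]
```

```bash
python3 -m crank '{"rotation":[[0,0,0],[0,0,0],[0,0,0],[0,0,0],[0,0,0]],"dp":[[-30,-32,0],[-60,-64,0],[-90,-96,0],[-120,-128,0],[-150,-160,0]],"claw":[0.4,0.4,0.4,0.4,0.4]}';python3 go.py '(.624,.099,.139)'
```

```text
t: 19.3
position: [0.5707, 0.0278, 0.1406]
tcp_rot: [-2.419, 2.002, -0.001]
ft_force: [0.5, -0.2, 0.7]
width: 0.0609
grip_force: 65.6
t 19.3 pos [0.5707 0.0278 0.1406] w 0.0609 gf 65.6 f [ 0.5 -0.2  0.7]
dp [-60.  -65.6   1.8] rot [-0.002  0.    -0.002]
```

```bash
python3 -m crank '{"rotation":[[0,0,0],[0,0,0],[0,0,0],[0,0,0],[0,0,0]],"dp":[[-25,-25,0],[-50,-50,0],[-60,-65,0],[-60,-65,0],[-60,-65,0]],"claw":[0.4,0.4,0.4,0.4,0.4]}';python3 go.py '(.624,.099,.0395)'
```

```text
t: 19.8
position: [0.6222, 0.0972, 0.1397]
tcp_rot: [-2.421, 2.003, 0.0]
ft_force: [-0.1, 0.2, -0.4]
width: 0.0609
grip_force: 65.6
t 19.8 pos [0.6222 0.0972 0.1397] w 0.0609 gf 65.6 f [-0.1  0.2 -0.4]
dp [ -1.4  -2.2 100.2] rot [ 0.     0.    -0.002]
```

```bash
python3 -m crank '{"rotation":[[0,0,0],[0,0,0],[0,0,0],[0,0,0],[0,0,0]],"dp":[[-1.5,-1.5,45],[-1.5,-1.5,80],[-1.5,-1.5,95],[-1.5,-1.5,100],[-1.5,-1.5,100]],"claw":[0.4,0.4,0.4,0.4,0.4]}';python3 -m crank '{"rotation":[[0,0,0],[0,0,0]],"dp":[[0,0,0],[0,0,0]],"claw":[0.4,0.4]}';python3 go.py '(.624,.099,.039)'
```

```text
t: 20.3
position: [0.6227, 0.0977, 0.0402]
tcp_rot: [2.419, -2.003, -0.0]
ft_force: [0.2, 0.1, -0.3]
width: 0.0613
grip_force: 65.6
t: 20.5
position: [0.6239, 0.0986, 0.0405]
tcp_rot: [-2.419, 2.003, -0.001]
ft_force: [-0.3, -0.4, -0.3]
width: 0.0613
grip_force: 65.6
t 20.5 pos [0.6239 0.0986 0.0405] w 0.0613 gf 65.6 f [-0.3 -0.4 -0.3]
dp [-0.4 -0.2  1.5] rot [-0.001  0.    -0.003]
```

```bash
python3 -m crank '{"rotation":[[0,0,0],[0,0,0],[0,0,0],[0,0,0],[0,0,0]],"dp":[[0,0,2],[0,0,2],[0,0,2],[0,0,2],[0,0,2]],"claw":[0.4,0.4,0.2,0.05,0.03]}';python3 -m crank '{"rotation":[[0,0,0],[0,0,0],[0,0,0],[0,0,0],[0,0,0]],"dp":[[0,0,-20],[0,0,-60],[0,0,-105],[0,0,-150],[0,0,-150]],"claw":[0.03,0.03,0.03,0.03,0.03]}';python3 -m crank '{"rotation":[[0,0,0],[0,0,0],[0,0,0],[0,0,0],[0,0,0]],"dp":[[0,45,0],[0,90,0],[0,135,0],[0,180,0],[0,180,0]],"claw":[0.03,0.03,0.03,0.03,0.03]}'
python3 - <<'E'
from h import *
T=dict(xl=(.624,.099),l=(.641,.0107),m=(.658,-.0774),s=(.675,-.1656))
for n in("top","scene"):
    im,d=manip.get_image(n)
    for k,(r,h) in CUPS.items():
        try: print(n,k,*[np.round(x,4) for x in rimfit(n,im,d,T[k],r,h+.023,r+.02)])
        except Exception as e: print(n,k,e)
    cv2.imwrite(f"pics/{n}9.png",im)
E
```

```text
t: 21.0
position: [0.6235, 0.0987, 0.0374]
tcp_rot: [2.42, -2.003, -0.0]
ft_force: [0.4, -0.2, -1.0]
width: 0.0829
grip_force: 0.0
t: 21.5
position: [0.6273, 0.0996, 0.195]
tcp_rot: [-2.414, 1.996, -0.01]
ft_force: [0.2, 0.8, -0.8]
width: 0.0829
grip_force: 0.0
t: 22.0
position: [0.442, 0.0635, 0.1875]
tcp_rot: [-2.42, 2.003, 0.002]
ft_force: [0.7, 1.3, 1.2]
width: 0.0827
grip_force: 0.0
top s [ 0.6738 -0.1653] 75 0.001 0.0607
top m [ 0.6546 -0.0751] 94 0.001 0.0693
top l [0.6389 0.0111] 118 0.001 0.0774
top xl [0.6231 0.0987] 154 0.001 0.0854
scene s [ 0.6762 -0.1672] 147 0.0009 0.0609
scene m [ 0.6567 -0.0768] 176 0.001 0.0686
scene l [0.6409 0.0096] 205 0.0011 0.0766
scene xl [0.625  0.0974] 224 0.0011 0.0844
```

View pics/scene9.png

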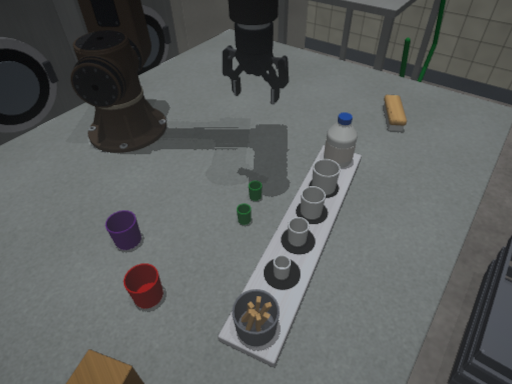

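The four cups stand upright and centred on their pads: XL (325,177), L (312,203), M (298,233) and S (282,268). Both cameras put each within about 3 mm of its pad's centre, and the bottle and tub haven't moved. Handing in.

```bash
python3 -m crank '{"rotation":[[0,0,0],[0,0,0],[0,0,0]],"dp":[[0,0,0],[0,0,0],[0,0,0]],"claw":[0.03,0.03,0.03]}'; python3 -c "from workcell import manip; print(manip.sign_off())"
```

```text
t: 22.4
position: [0.4473, 0.0652, 0.187]
tcp_rot: [2.419, -2.003, -0.0]
ft_force: [0.9, 0.1, 0.0]
width: 0.0825
grip_force: 0.0
the job is handed in; nothing more can be done
None
```

The job is handed in at 22 s (no verdict was returned): the four cups stand upright in size order from bottle to tub, each measured within about 4 mm of its pad's centre, with the bottle and tub unmoved in the final picture.

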